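Show the trainee which ear tip the probe takes

TASK

Show the trainee which ear tip goes on the hand probe. First point at the slim nose end of the black hand probe, then at the compartment of the open ear-tip box at the left end of its front row: each time bring the closed or open fingertips, centred, to a stop directly above the spot, no more than about four centimetres over it and without touching anything, and keep them there for at least one second. Then push the box's lid down until it is fully shut, leaving the box standing where it is, lifting nothing and disturbing nothing else.

Things in the scene. Friction and masses are not known exactly. Their poses are not given: they have to be found in the camera images.
- tip_box: Low clear compartment box of ear tips, 97 mm deep (x), 151 mm wide (y), rim 29 mm high, 0.5 kg, loose. Origin: centre of underside; +x to the rear (hinge side), +y to the left seen from the robot, z up; front turned at most 20 degrees from the robot. Inside, 2 rows (front, rear) of 4 compartments, each 44 mm deep, 36 mm wide. The lid stands open at the rear.
- compartment (a point): Centre of the compartment at the left end of the front row, at rim height: box frame (-21.5, +55.5, 29) mm. Axes as the box's. To point at it: tool point (TCP, midway between the finger pads) within 18 mm horizontally of this spot, fingertips above the rim and at most about 40 mm over it.
- tip_box_lid (a joint): Angle of the thin clear lid: 0 = shut, flat on the rim; 1.57 = upright; 2.0 = its limit, leaning back. Starts at 1.75 to 1.95. The hinge runs along the box's y at box x = +51 mm, z = 30 mm. It is stiff: the lid does not fall but stays at any angle where it is left and must be pushed the whole way; a slow push of under 2 N near the free edge moves it.
- lid_edge (a point): Middle of the lid's free edge on its outer face (top when shut), 98 mm from the hinge; when shut at box frame (-47.5, 0, 31) mm. The lid is 2.4 mm thick, 151 mm wide, with a 10 mm lip and a 22 mm wide snap tab along the free edge pointing inwards (down when shut). Axes as the box's when shut; they turn with the lid.
- probe: Black hand probe of an ear tester lying on the desk, 143 mm long, up to 27 mm thick, flattened underneath so that it does not roll, 0.12 kg, loose. Origin: under its middle; +x along it towards the slim nose with the small ear tip, z up. It must not be touched.
- probe_nose (a point): Point on the probe's axis just behind the small tip at its slim nose end: 64 mm from its middle, 14 mm above the desk; the probe's top around it is at most 27 mm above the desk. Axes as the probe's. To point at it: tool point (TCP) within 22 mm horizontally of this spot, fingertips above the probe and at most about 40 mm over it.
- otoscope: Bystander: otoscope lying on its side, 138 x 67 x 28 mm, light handle and black head, behind the work. Origin: centre of underside.
- tuning_fork: Bystander: aluminium tuning fork lying flat, 182 x 34 x 13 mm, behind the work. Origin: centre of underside.
- tip_jar: Bystander: jar of foam ear tips with a screw lid, 49 mm across, 57 mm tall, behind the work. Origin: centre of underside.

How it is judged:
By the outcome, as a careful person would: the job done as asked, in the order asked, and still so for the second after the job is handed in, with the robot touching nothing.
It also fails if it takes over 72 s, if anything falls off the work surface, if the arm or the gripper's body presses on something with over 40 N, if the wrist force passes 120 N, or if a joint passes its speed limit or range.

ROBOT

A 7-joint arm with a two-finger parallel gripper is mounted at the origin on a cart in front of the work surface, level with it; the furniture and walls round the work are solid. World frame = base frame: x ahead of the robot, y to its left, z up, the work surface at z = 0. Lengths are in m, angles in rad, forces in N, time in s.
With the tool pointing down it reaches from about 0.425 to 0.975 m from the base axis. Payload 16.7 kg.
Tool frame: the origin (TCP) lies between the finger pads, 19 mm behind the fingertips; this is the grasp point; z points along the fingers, y is the line along which they close (so a half turn about z gives the same grasp; the last joint's range is limited). The gripper opens to 85 mm and grips with 20 to 120 N. Pads are 22 mm wide; open, the fingers measure 114 mm over their backs; the gripper's body (76 mm by 85 mm) begins 54 mm behind the grasp point. The pads swing forward as they close: fully open they stand 13 mm farther back than shut.
Start: joints at [-1.381, 0.426, 0.074, 1.606, -0.034, 1.111, -0.067], TCP at [0.224, 0.637, 0.25] pointing down, gripper open.
Joint ranges: [-2.85, 2.85], [-0.5, 2.14], [-1.23, 1.37], [0.21, 2.46], [-1.02, 4.16], [0.16, 2.05], [-2.73, 2.73]. Speed limits (rad/s): [1.89, 1.89, 2.39, 2.39, 3.01, 3.01, 3.01].

INTERFACE

Orientations are given as a unit quaternion [w, x, y, z].
In Python, from workcell import manip gives the robot as it stands.
- The arm moves only by the tool move_arm, never from a script. Its argument "moves" is a list of rows, each an object of numbers: "x", "y", "z": the shift along the tool's x, y, z in fractions of the full range, 1 being 300 mm; "turn": the turn about the tool's z in normalised numbers (1 is 180 degrees); "fingers": the opening, from 0 (shut) to 1 (fully open). In form: [{"x": .., "y": .., "z": .., "turn": .., "fingers": ..}, ...]. A call has exactly 5 rows; each row is the pose to reach, as a shift and turn from the pose commanded when the call began, along the tool's axes at that moment; what a row does not reach only later rows make up. A row lasts 1/8 s, in which the tool goes at most 62.5 mm and 10.7 degrees, less where a joint would pass 70% of its speed; a pose out of reach is approached as far as the arm can. Shift and turn numbers lie between -1 and 1, and a call with a number outside is refused. A call with a gripper value outside its range is refused whole. The fingers move at their own pace and stop on an object; "grip_force" is the grip in N (left out, the last holds). Time passes only in rows, so rows that repeat a pose let the fingers close, or fill a call up. It gives the time, the measured TCP pose, the force, the opening and the grip force at its end, in the units of the state.
- manip.state(): the state, without advancing time (a new reading comes with each control period).
- manip.read_camera(name): name is "side" or "top"; returns a dict with "img" (420x560x3 uint8, red, green, blue), "vfov" (degrees; the focal length in pixels is half the picture's height over the tangent of half this angle, whatever the lens; pixels are square), "cx", "cy" (the principal point, pixels), "k1" (the pictures are not rectified: a ray, as slopes to the right and down, at radius r is drawn at 1 + k1 r^2 times it, then the intrinsics apply), "extrinsics" (4x4, takes a point from world to camera coordinates). Camera axes: x right, y down, z forward; pixel columns grow to the right and rows downward; lengths in m; the calibration is good to about 2 mm. A picture is of the moment at which its call begins. There is no depth.
- manip.finish_job(): hands the job in; it is judged then, once.
Trained networks look in a picture, given as the dict that the camera call returned (one of the last four; its "shot" number tells which), for a name from the list of things; names that differ only in an ending like _2 or _b are one class to them, and where a whole thing is asked for, a point or a joint stands for the part that bears it (a point fixed in the world has none). Each returns a list of dicts, best first, with "confidence" (0 to 1); they miss things now and then, are a little off and sometimes report something else, mostly with a low value. They report only what shows in the picture. A call takes as long as a camera call.
- manip.spot_in(picture, query): "at" ([x, y, z] in m, in world coordinates, good to about 4 mm: the middle of the surface that is visible of it).
- manip.silhouettes(picture, query): "region" (420x560 bool, what is visible of it).
The state is a dict: "time": time; "qpos": joint angles; "joint_vel": joint speeds; "effort": joint torques, N m; "tool_pos": TCP position; "eef_rot": TCP orientation; "wrist_force": force on the tool from outside, world axes, zero at the start; "ft_torque": the same for the moment, N m; "width": finger opening in m; "grip_force": force on a finger pad.
Only numpy, scipy, OpenCV 4.12 (cv2) and the standard library are available. Lean on these libraries where they do the work, as an engineer would, in place of code of your own. Each camera call takes 0.05 s, during which the arm holds its last target. There are 200 camera calls.

## Working session

There is one attempt and no reset: what is moved stays moved. The work goes in short steps, Python scripts to look and compute and a tool call to move; the robot and the scene stay as the last step left them, time stands still between calls to the robot, and variables do not carry over. Pictures are saved under pics/ and viewed, at most 10 in all, crops included, and the job is handed in when it is done.

Besides the shell and the picture viewer there is one more tool, called after "Call:" as name(argument=value, ...), one argument or row to a line, values as JSON. move_arm: Moves the arm, as the interface text tells. Its arguments: {"type":"object","properties":{"moves":{"type":"array"},"grip_force":{"type":"number"}},"required":["moves"]}

```bash
mkdir -p pics
cat > h.py <<'E'
import numpy as np, cv2
from workcell import manip
def proj(p,P):
    E=np.array(p["extrinsics"]);c=E[:3,:3]@np.asarray(P,float)+E[:3,3]
    u=c[:2]/c[2];r2=u@u;u=u*(1+p["k1"]*r2)
    f=p["img"].shape[0]/2/np.tan(np.radians(p["vfov"])/2)
    return u*f+[p["cx"],p["cy"]]
def ray(p,px,z):
    E=np.array(p["extrinsics"]);f=p["img"].shape[0]/2/np.tan(np.radians(p["vfov"])/2)
    d=(np.asarray(px,float)-[p["cx"],p["cy"]])/f;u=d.copy()
    for _ in range(20):u=d/(1+p["k1"]*(u@u))
    D=E[:3,:3].T@np.array([*u,1]);o=-E[:3,:3].T@E[:3,3]
    return o+D*(z-o[2])/D[2]
E
python3 - <<'E'
from h import *
s=manip.state();print(s["tool_pos"],s["eef_rot"],s["width"],s["time"])
for n in("top","side"):
    p=manip.read_camera(n);cv2.imwrite(f"pics/{n}0.png",p["img"][:,:,::-1])
    print(n,"cam at",-np.array(p["extrinsics"])[:3,:3].T@np.array(p["extrinsics"])[:3,3])
    for q in("tip_box","compartment","lid_edge","probe","probe_nose","otoscope","tuning_fork","tip_jar"):
        for d in manip.spot_in(p,q)[:2]:print(q,np.round(d["at"],3),round(d["confidence"],2),proj(p,d["at"]).round())
E
```

```text
[0.22422483 0.63622973 0.2492894 ] [-7.16647460e-05  1.68607128e-01  9.85683102e-01 -6.73602455e-04] 0.08512485464946759 0.0
top cam at [0.44472211 0.01819488 1.08148227]
tip_box [ 0.513 -0.231  0.014] 0.79 [369. 239.]
compartment [ 0.508 -0.231  0.017] 0.94 [369. 241.]
compartment [0.67  0.011 0.027] 0.47 [266. 170.]
lid_edge [ 0.548 -0.239  0.086] 0.67 [380. 221.]
probe [0.474 0.117 0.024] 0.72 [219. 255.]
probe_nose [0.471 0.12  0.025] 0.98 [218. 256.]
otoscope [0.67  0.012 0.029] 0.87 [265. 170.]
tuning_fork [0.656 0.295 0.006] 0.86 [145. 178.]
tuning_fork [ 0.544 -0.24   0.084] 0.29 [380. 223.]
tip_jar [0.673 0.123 0.055] 0.67 [216. 166.]
side cam at [ 0.60278175 -1.19420864  0.57036026]
tip_box [ 0.509 -0.252  0.02 ] 0.85 [261. 267.]
compartment [ 0.504 -0.249  0.02 ] 0.71 [259. 266.]
lid_edge [ 0.553 -0.254  0.092] 0.7 [281. 238.]
probe [0.477 0.105 0.022] 0.62 [260. 202.]
probe_nose [0.478 0.098 0.022] 0.74 [260. 203.]
probe_nose [ 0.502 -0.248  0.024] 0.49 [258. 264.]
otoscope [0.67  0.018 0.023] 0.59 [331. 214.]
tuning_fork [ 0.505 -0.248  0.019] 0.42 [260. 266.]
```

Run:
```python
import cv2,numpy as np
a=cv2.imread("pics/top0.png")[140:310,130:450];cv2.imwrite("pics/top0c.png",cv2.resize(a,(800,425),interpolation=cv2.INTER_CUBIC))
a=cv2.imread("pics/side0.png")[170:320,160:380];cv2.imwrite("pics/side0c.png",cv2.resize(a,(800,545),interpolation=cv2.INTER_CUBIC))
```

```text
(no output)
```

View pics/top0c.png

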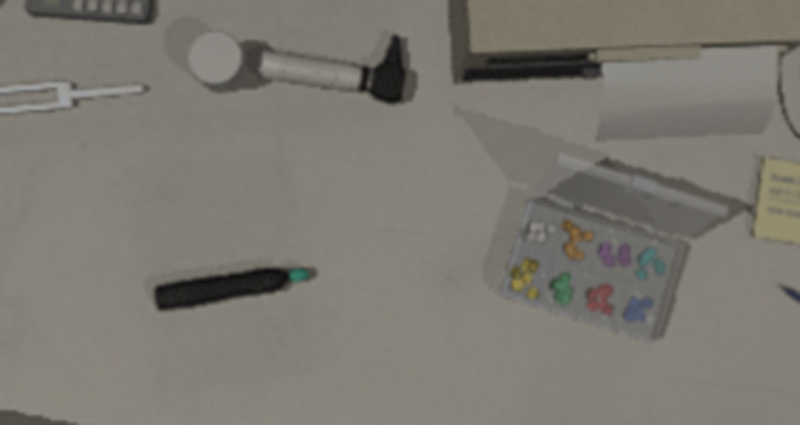

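View pics/side0c.png

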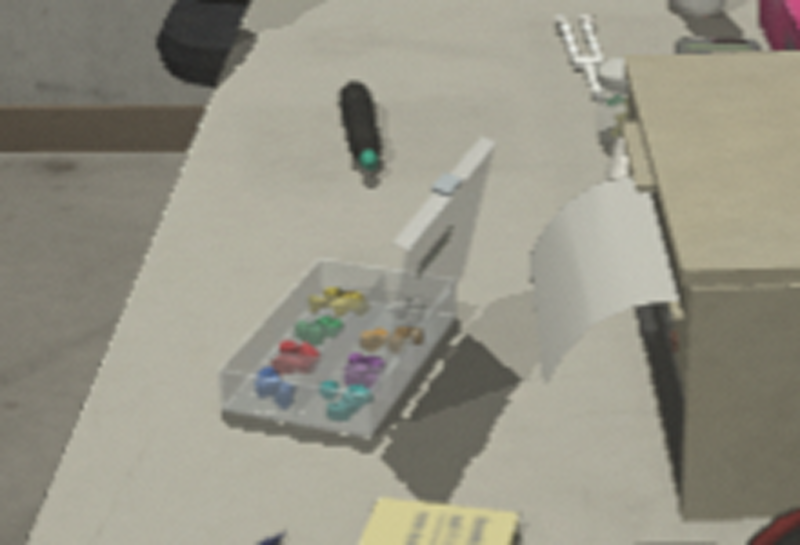

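The top crop shows the probe with its green nose tip at about px (250,250). The box has a yellow front-left compartment at about (340,252), and its lid stands open at the rear. A paper strip and a cabinet are close behind the lid. Next I'll fit the box pose and lid angle from corners in both views.

```bash
cat > fit.py <<'E'
from h import *
from scipy.optimize import least_squares
pt=manip.read_camera("top");ps=manip.read_camera("side")
T=lambda a:np.array(a)/2.5+[130,140]
S=lambda a:np.array(a)/3.636+[160,170]
def box(v,P):
    c,s=np.cos(v[2]),np.sin(v[2]);return np.array([v[0]+c*P[0]-s*P[1],v[1]+s*P[0]+c*P[1],P[2]])
def lid(a,r,y):return (.051-r*np.cos(a),y,.030+r*np.sin(a))
X,Y,R=.0485,.0755,.029
if __name__=="__main__":
    obs=[(pt,T((503,297)),(-X,Y,R)),(pt,T((662,338)),(-X,-Y,R)),(pt,T((688,240)),(X,-Y,R)),(pt,T((532,198)),(X,Y,R)),
    (ps,S((222,408)),(-X,-Y,0)),(ps,S((222,375)),(-X,-Y,R)),(ps,S((320,262)),(-X,Y,R)),(ps,S((372,437)),(X,-Y,0))]
    lo=[(ps,S((490,140)),Y),(ps,S((398,240)),-Y),(pt,T((562,153)),Y),(pt,T((745,208)),-Y)]
    f=lambda v:np.concatenate([proj(p,box(v,P))-o for p,o,P in obs]+[proj(p,box(v,lid(v[3],.098,y)))-o for p,o,y in lo])
    r=least_squares(f,[.51,-.24,-.2,1.85],loss="soft_l1");print(r.x.round(4));print(r.fun.reshape(-1,2).round(1).tolist())
    v=r.x;print("comp",box(v,(-.0215,.0555,.029)),"yellow",ray(pt,T((525,280)),.01),"lid edge",box(v,lid(v[3],.098,0)))
    for y in(Y,-Y):print("lid",y,box(v,lid(v[3],.098,y)))
    # probe axis by silhouette
    m=manip.silhouettes(pt,"probe")[0]["region"];P=np.argwhere(m)[:,::-1]
    q=np.array([ray(pt,a,.013)[:2] for a in P]);c=q.mean(0);d=np.linalg.svd(q-c)[2][0] if len(q)<4000 else 0
    d=d*np.sign(-d[1]);t=(q-c)@d;mid=c+d*(t.min()+t.max())/2
    print("probe len",np.ptp(t),"mid",mid,"dir",d,"nose",mid+.064*d,"green",ray(pt,T((299,275)),.014))
    # cabinet
    b=ray(ps,S((690,515)),0);print("cab bottom corner",b)
    h=min(np.arange(0,.4,.002),key=lambda h:abs(proj(ps,[b[0],b[1],h])[1]-S((685,270))[1]));print("cab h",h)
    for a in((458,80),(598,75),(600,138),(765,132)):print(a,[ray(pt,T(a),z)[:2].round(3).tolist() for z in(0,.1,.2)])
E
python3 fit.py
```

```text
[ 0.4927 -0.2276 -0.2923  1.7631]
[[0.7, -1.1], [-0.0, 1.5], [0.4, 0.3], [0.7, -1.9], [-0.3, 0.9], [-1.3, -1.8], [-0.4, -2.3], [1.2, 0.5], [0.4, -0.9], [2.0, 1.4], [-0.5, 1.5], [-5.7, 0.3]]
comp [ 0.48812468 -0.16821655  0.029     ] yellow [ 0.48173478 -0.16324309  0.01      ] lid edge [ 0.55949149 -0.24765185  0.12619346]
lid 0.0755 [ 0.58124819 -0.17535458  0.12619346]
lid -0.0755 [ 0.53773479 -0.31994913  0.12619346]
probe len 0.14271875064634204 mid [0.47552485 0.11170506] dir [ 0.16379983 -0.9864936 ] nose [0.48600804 0.04856947] green [0.48582651 0.04696525 0.014     ]
cab bottom corner [ 0.68891138 -0.38595864  0.        ]
cab h 0.146
(458, 80) [[0.673, -0.103], [0.652, -0.092], [0.631, -0.081]]
(598, 75) [[0.679, -0.239], [0.657, -0.215], [0.636, -0.191]]
(600, 138) [[0.618, -0.239], [0.602, -0.215], [0.586, -0.192]]
(765, 132) [[0.625, -0.401], [0.608, -0.362], [0.591, -0.324]]
```

The rows are not in the units I measure in: shifts go in shares of 300 mm and turns go in shares of 180 degrees. I convert before sending: -0.22 m / 0.3 = -0.7333, -0.21 m / 0.3 = -0.7, -2.5 degrees / 180 = -0.0139.

Call:
move_arm(
  moves=[
    {"x": -0.14, "y": -0.1467, "z": 0, "turn": -0.0139, "fingers": 0},
    {"x": -0.28, "y": -0.2933, "z": 0, "turn": -0.0139, "fingers": 0},
    {"x": -0.42, "y": -0.44, "z": 0, "turn": -0.0139, "fingers": 0},
    {"x": -0.56, "y": -0.5867, "z": 0, "turn": -0.0139, "fingers": 0},
    {"x": -0.7, "y": -0.7333, "z": 0, "turn": -0.0139, "fingers": 0},
  ],
)

```text
time: 1.68
tool_pos: [0.3499, 0.3574, 0.2502]
eef_rot: [0.0, 0.147, 0.989, 0.0]
wrist_force: [1.2, 0.8, 0.2]
width: -0.0001
grip_force: 0.0
```

```bash
cat > go.py <<'E'
import sys
from h import *
from scipy.spatial.transform import Rotation as Ro
s=manip.state();q=s["eef_rot"];M=Ro.from_quat([*q[1:],q[0]]).as_matrix()
print("t",s["time"],"pos",np.round(s["tool_pos"],4),"ang",np.degrees(np.arctan2(M[1,1],M[0,1])).round(1),"F",np.round(s["wrist_force"],1),"w",s["width"])
if len(sys.argv)>3:
    g=np.array(list(map(float,sys.argv[1:4])));print("shift",(M.T@(g-s["tool_pos"])).round(4))
E
python3 go.py .486 .0485 .061
```

```text
t 1.675 pos [0.3499 0.3574 0.2502] ang 73.1 F [1.2 0.8 0.2] w -0.00013591756570579617
shift [-0.2201 -0.2561  0.1891]
```

Converted, -0.215 m / 0.3 = -0.7167, -0.185 m / 0.3 = -0.6167.

Call:
move_arm(
  moves=[
    {"x": -0.1233, "y": -0.1433, "z": 0, "turn": 0, "fingers": 0},
    {"x": -0.2467, "y": -0.2867, "z": 0, "turn": 0, "fingers": 0},
    {"x": -0.37, "y": -0.43, "z": 0, "turn": 0, "fingers": 0},
    {"x": -0.4933, "y": -0.5733, "z": 0.0667, "turn": 0, "fingers": 0},
    {"x": -0.6167, "y": -0.7167, "z": 0.1667, "turn": 0, "fingers": 0},
  ],
)

```text
time: 2.3
tool_pos: [0.4642, 0.0996, 0.2012]
eef_rot: [0.001, 0.147, 0.989, 0.001]
wrist_force: [1.8, 1.7, 0.0]
width: -0.0001
grip_force: 0.0
```

```bash
python3 go.py .486 .0485 .061
```

```text
t 2.3 pos [0.4642 0.0996 0.2012] ang 73.1 F [1.8 1.7 0. ] w -0.0001475357068801301
shift [-0.0354 -0.0429  0.1402]
```

Converted, 0.135 m / 0.3 = 0.45, 0.13 m / 0.3 = 0.4333.

Call:
move_arm(
  moves=[
    {"x": -0.1167, "y": -0.14, "z": 0.0667, "turn": 0, "fingers": 0},
    {"x": -0.1167, "y": -0.14, "z": 0.2167, "turn": 0, "fingers": 0},
    {"x": -0.1167, "y": -0.14, "z": 0.35, "turn": 0, "fingers": 0},
    {"x": -0.1167, "y": -0.14, "z": 0.4333, "turn": 0, "fingers": 0},
    {"x": -0.1167, "y": -0.14, "z": 0.45, "turn": 0, "fingers": 0},
  ],
)

```text
time: 2.92
tool_pos: [0.4837, 0.0505, 0.0647]
eef_rot: [-0.001, 0.147, 0.989, -0.001]
wrist_force: [0.7, -0.1, 0.7]
width: 0.0003
grip_force: 0.0
```

```bash
python3 go.py .486 .0485 .061
python3 - <<'E'
from h import *
p=manip.read_camera("side");a=p["img"][150:330,170:390,::-1];cv2.imwrite("pics/s1.png",cv2.resize(a,(733,600),interpolation=cv2.INTER_CUBIC))
E
```

```text
t 2.925 pos [0.4837 0.0505 0.0647] ang 73.1 F [ 0.7 -0.1  0.7] w 0.00025209295078689565
shift [-0.0028 -0.0012  0.0037]
```

View pics/s1.png

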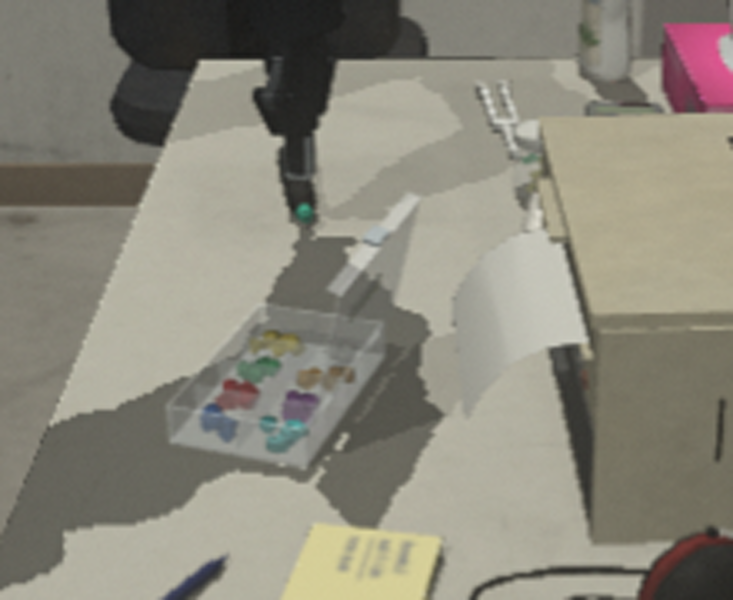

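The side view has the fingertips directly over the green nose at about (303,195) in the crop, just clear of it. I'll hold there.

Call:
move_arm(
  moves=[
    {"x": -0.0067, "y": -0.0033, "z": 0, "turn": 0, "fingers": 0},
    {"x": -0.0067, "y": -0.0033, "z": 0, "turn": 0, "fingers": 0},
    {"x": -0.0067, "y": -0.0033, "z": 0, "turn": 0, "fingers": 0},
    {"x": -0.0067, "y": -0.0033, "z": 0, "turn": 0, "fingers": 0},
    {"x": -0.0067, "y": -0.0033, "z": 0, "turn": 0, "fingers": 0},
  ],
)

```text
time: 3.6
tool_pos: [0.4861, 0.0493, 0.0659]
eef_rot: [0.0, 0.147, 0.989, 0.0]
wrist_force: [-0.2, -0.8, 0.2]
width: -0.0002
grip_force: 0.0
```

Call:
move_arm(
  moves=[
    {"x": 0, "y": 0, "z": 0, "turn": 0, "fingers": 0},
    {"x": 0, "y": 0, "z": 0, "turn": 0, "fingers": 0},
    {"x": 0, "y": 0, "z": 0, "turn": 0, "fingers": 0},
    {"x": 0, "y": 0, "z": 0, "turn": 0, "fingers": 0},
    {"x": 0, "y": 0, "z": 0, "turn": 0, "fingers": 0},
  ],
)

```text
time: 4.22
tool_pos: [0.486, 0.0492, 0.0658]
eef_rot: [-0.0, 0.147, 0.989, -0.0]
wrist_force: [-0.7, 1.4, -0.8]
width: -0.0003
grip_force: 0.0
```

Call:
move_arm(
  moves=[
    {"x": 0, "y": 0, "z": 0, "turn": 0, "fingers": 0},
    {"x": 0, "y": 0, "z": 0, "turn": 0, "fingers": 0},
    {"x": 0, "y": 0, "z": 0, "turn": 0, "fingers": 0},
    {"x": 0, "y": 0, "z": 0, "turn": 0, "fingers": 0},
    {"x": 0, "y": 0, "z": 0, "turn": 0, "fingers": 0},
  ],
)

```text
time: 4.85
tool_pos: [0.486, 0.0492, 0.0658]
eef_rot: [-0.0, 0.147, 0.989, -0.0]
wrist_force: [0.3, -1.0, -0.2]
width: -0.0001
grip_force: 0.0
```

```bash
python3 go.py .486 -.1665 .066
```

```text
t 4.85 pos [0.486  0.0492 0.0658] ang 73.1 F [ 0.3 -1.  -0.2] w -8.42715365267091e-05
shift [-6.280e-02 -2.064e-01 -2.000e-04]
```

Converted, -0.206 m / 0.3 = -0.6867, -0.16 m / 0.3 = -0.5333.

Call:
move_arm(
  moves=[
    {"x": 0, "y": -0.0333, "z": -0.1333, "turn": 0, "fingers": 0},
    {"x": -0.05, "y": -0.2, "z": -0.1667, "turn": 0, "fingers": 0},
    {"x": -0.1, "y": -0.3667, "z": -0.1667, "turn": 0, "fingers": 0},
    {"x": -0.1567, "y": -0.5333, "z": -0.1667, "turn": 0, "fingers": 0},
    {"x": -0.21, "y": -0.6867, "z": -0.1667, "turn": 0, "fingers": 0},
  ],
)

```text
time: 5.48
tool_pos: [0.4862, -0.168, 0.116]
eef_rot: [0.0, 0.147, 0.989, 0.0]
wrist_force: [0.5, 0.7, -0.0]
width: -0.0003
grip_force: 0.0
```

Converted, 0.05 m / 0.3 = 0.1667, 0.04 m / 0.3 = 0.1333.

Call:
move_arm(
  moves=[
    {"x": 0, "y": 0, "z": 0, "turn": 0, "fingers": 0},
    {"x": 0, "y": 0, "z": 0.0667, "turn": 0, "fingers": 0},
    {"x": 0, "y": 0, "z": 0.1333, "turn": 0, "fingers": 0},
    {"x": 0, "y": 0, "z": 0.1667, "turn": 0, "fingers": 0},
    {"x": 0, "y": 0, "z": 0.1667, "turn": 0, "fingers": 0},
  ],
)

```text
time: 6.1
tool_pos: [0.4861, -0.1658, 0.0654]
eef_rot: [-0.001, 0.147, 0.989, -0.0]
wrist_force: [0.0, -0.9, 0.3]
width: -0.0001
grip_force: 0.0
```

```bash
python3 go.py .486 -.1665 .066
python3 - <<'E'
from h import *
p=manip.read_camera("side");a=p["img"][170:320,200:380,::-1];b=manip.read_camera("top")["img"][170:320,290:430,::-1]
r=lambda a:cv2.resize(a,(a.shape[1]*600//a.shape[0]*7//10,420),interpolation=cv2.INTER_CUBIC)
cv2.imwrite("pics/s2.png",np.hstack([r(a),r(b)])[:,:800])
E
```

```text
t 6.1 pos [ 0.4861 -0.1658  0.0654] ang 73.1 F [ 0.  -0.9  0.3] w -0.00010307700575401151
shift [-0.0001 -0.0007 -0.0006]
```

View pics/s2.png

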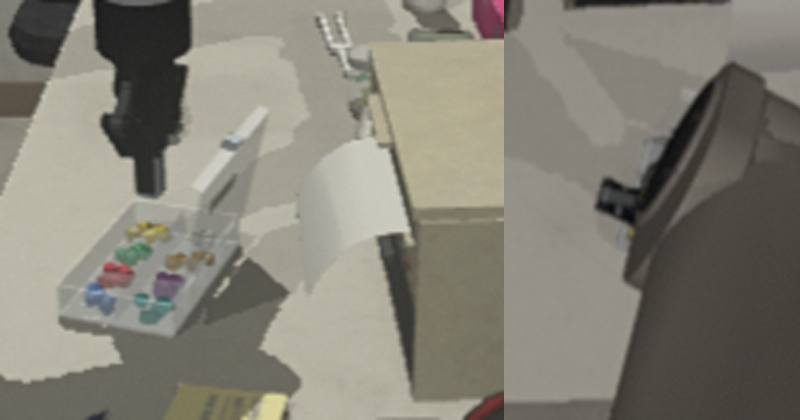

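Fingertips are over the yellow front-left compartment (crop about (150,190)), clear of the rim. I'll hold there, then rise.

Call:
move_arm(
  moves=[
    {"x": 0, "y": 0, "z": 0, "turn": 0, "fingers": 0},
    {"x": 0, "y": 0, "z": 0, "turn": 0, "fingers": 0},
    {"x": 0, "y": 0, "z": 0, "turn": 0, "fingers": 0},
    {"x": 0, "y": 0, "z": 0, "turn": 0, "fingers": 0},
    {"x": 0, "y": 0, "z": 0, "turn": 0, "fingers": 0},
  ],
)

```text
time: 6.82
tool_pos: [0.4863, -0.1662, 0.0658]
eef_rot: [-0.0, 0.147, 0.989, -0.0]
wrist_force: [0.8, -0.9, -0.3]
width: 0.0002
grip_force: 0.0
```

Call:
move_arm(
  moves=[
    {"x": 0, "y": 0, "z": 0, "turn": 0, "fingers": 0},
    {"x": 0, "y": 0, "z": 0, "turn": 0, "fingers": 0},
    {"x": 0, "y": 0, "z": 0, "turn": 0, "fingers": 0},
    {"x": 0, "y": 0, "z": 0, "turn": 0, "fingers": 0},
    {"x": 0, "y": 0, "z": 0, "turn": 0, "fingers": 0},
  ],
)

```text
time: 7.45
tool_pos: [0.4863, -0.1662, 0.0658]
eef_rot: [-0.0, 0.147, 0.989, -0.0]
wrist_force: [0.7, 0.5, 0.5]
width: -0.0001
grip_force: 0.0
```

Call:
move_arm(
  moves=[
    {"x": 0, "y": 0, "z": 0, "turn": 0, "fingers": 0},
    {"x": 0, "y": 0, "z": 0, "turn": 0, "fingers": 0},
    {"x": 0, "y": 0, "z": 0, "turn": 0, "fingers": 0},
    {"x": 0, "y": 0, "z": 0, "turn": 0, "fingers": 0},
    {"x": 0, "y": 0, "z": 0, "turn": 0, "fingers": 0},
  ],
)

```text
time: 8.07
tool_pos: [0.4863, -0.1662, 0.0658]
eef_rot: [-0.0, 0.147, 0.989, -0.0]
wrist_force: [0.3, -0.6, 0.5]
width: -0.0001
grip_force: 0.0
```

Converted, -0.13 m / 0.3 = -0.4333, -0.09 m / 0.3 = -0.3.

Call:
move_arm(
  moves=[
    {"x": 0, "y": 0, "z": -0.1333, "turn": 0, "fingers": 0},
    {"x": 0, "y": 0, "z": -0.3, "turn": 0, "fingers": 0},
    {"x": 0, "y": 0, "z": -0.4333, "turn": 0, "fingers": 0},
    {"x": 0, "y": 0, "z": -0.4333, "turn": 0, "fingers": 0},
    {"x": 0, "y": 0, "z": -0.4333, "turn": 0, "fingers": 0},
  ],
)

```text
time: 8.7
tool_pos: [0.4861, -0.166, 0.1954]
eef_rot: [-0.0, 0.147, 0.989, 0.0]
wrist_force: [0.3, -0.4, -0.7]
width: 0.0002
grip_force: 0.0
```

```bash
python3 go.py .574 -.2834 .124
```

```text
t 8.7 pos [ 0.4861 -0.166   0.1954] ang 73.1 F [ 0.3 -0.4 -0.7] w 0.00018686046398246902
shift [-0.1183 -0.0868  0.0714]
```

Converted, -0.118 m / 0.3 = -0.3933, -0.09 m / 0.3 = -0.3.

Call:
move_arm(
  moves=[
    {"x": -0.1, "y": -0.0733, "z": 0, "turn": 0, "fingers": 0},
    {"x": -0.2, "y": -0.1467, "z": 0, "turn": 0, "fingers": 0},
    {"x": -0.3, "y": -0.22, "z": 0, "turn": 0, "fingers": 0},
    {"x": -0.3933, "y": -0.29, "z": 0, "turn": 0, "fingers": 0},
    {"x": -0.3933, "y": -0.29, "z": 0.0667, "turn": 0, "fingers": 0},
  ],
)

```text
time: 9.32
tool_pos: [0.5745, -0.2862, 0.1746]
eef_rot: [-0.0, 0.148, 0.989, -0.001]
wrist_force: [0.2, -0.0, -1.0]
width: 0.0002
grip_force: 0.0
```

```bash
python3 go.py .574 -.2834 .124
python3 - <<'E'
from h import *
p=manip.read_camera("side");a=p["img"][170:320,200:380,::-1];b=manip.read_camera("top")["img"][170:320,290:430,::-1]
print(proj(p,manip.state()["tool_pos"]-[0,0,.019])-[200,170])
r=lambda a:cv2.resize(a,(a.shape[1]*600//a.shape[0]*7//10,420),interpolation=cv2.INTER_CUBIC)
cv2.imwrite("pics/s3.png",np.hstack([r(a),r(b)])[:,:800])
E
```

```text
t 9.325 pos [ 0.5745 -0.2862  0.1746] ang 73.0 F [ 0.2 -0.  -1. ] w 0.00023878369575420922
shift [0.0013 0.0026 0.0506]
[89.48711446 46.91394991]
```

View pics/s3.png

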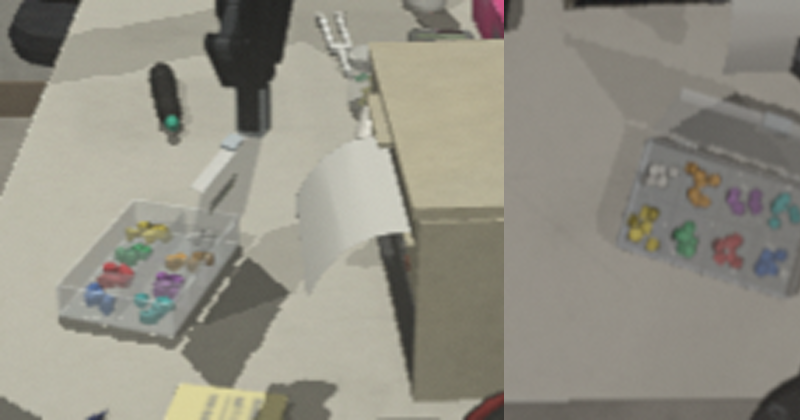

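Fingertips hover just above and behind the lid's top edge (crop about (253,130)). The paper strip is roughly 30 mm further back, so I'll descend behind the lid.

Converted, 0.05 m / 0.3 = 0.1667, 0.038 m / 0.3 = 0.1267.

Call:
move_arm(
  moves=[
    {"x": -0.01, "y": 0.0067, "z": 0, "turn": 0, "fingers": 0},
    {"x": -0.01, "y": 0.0067, "z": 0.04, "turn": 0, "fingers": 0},
    {"x": -0.01, "y": 0.0067, "z": 0.0833, "turn": 0, "fingers": 0},
    {"x": -0.01, "y": 0.0067, "z": 0.1267, "turn": 0, "fingers": 0},
    {"x": -0.01, "y": 0.0067, "z": 0.1667, "turn": 0, "fingers": 0},
  ],
)

```text
time: 10.05
tool_pos: [0.5772, -0.2826, 0.1247]
eef_rot: [-0.0, 0.147, 0.989, 0.0]
wrist_force: [-0.6, -0.4, 0.6]
width: -0.0003
grip_force: 0.0
```

```bash
python3 go.py
python3 - <<'E'
from h import *
p=manip.read_camera("side");a=p["img"][190:300,230:370,::-1]
cv2.imwrite("pics/s4.png",cv2.resize(a,(700,550),interpolation=cv2.INTER_CUBIC))
E
```

```text
t 10.05 pos [ 0.5772 -0.2826  0.1247] ang 73.1 F [-0.6 -0.4  0.6] w -0.00031977041976583156
```

View pics/s4.png

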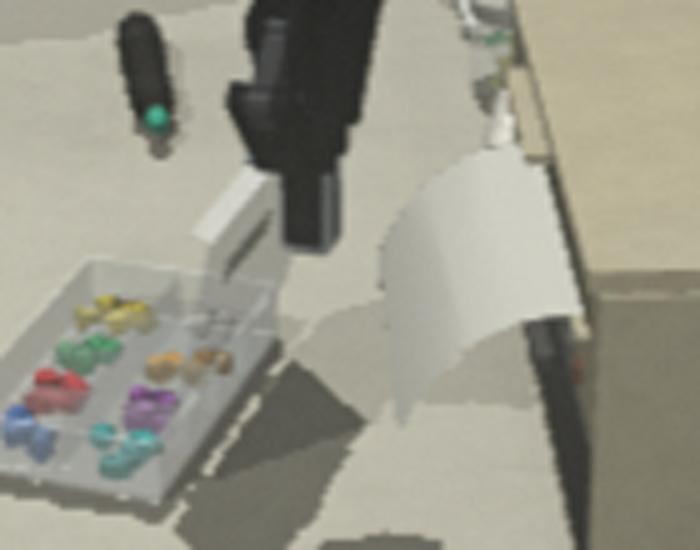

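The fingers sit behind the lid with clear space to the paper. Now I'll start the slow push forward.

Call:
move_arm(
  moves=[
    {"x": 0.0133, "y": 0, "z": -0.02, "turn": 0, "fingers": 0},
    {"x": 0.03, "y": 0, "z": -0.0367, "turn": 0, "fingers": 0},
    {"x": 0.0467, "y": 0, "z": -0.0367, "turn": 0, "fingers": 0},
    {"x": 0.0633, "y": 0, "z": -0.0367, "turn": 0, "fingers": 0},
    {"x": 0.08, "y": 0, "z": -0.0367, "turn": 0, "fingers": 0},
  ],
)

```text
time: 10.72
tool_pos: [0.5541, -0.2756, 0.1369]
eef_rot: [0.0, 0.147, 0.989, -0.0]
wrist_force: [0.4, -0.0, 0.3]
width: -0.0001
grip_force: 0.2
```

Converted, 0.025 m / 0.3 = 0.0833, 0.02 m / 0.3 = 0.0667.

Call:
move_arm(
  moves=[
    {"x": 0.0167, "y": 0, "z": 0, "turn": 0, "fingers": 0},
    {"x": 0.0333, "y": 0, "z": 0, "turn": 0, "fingers": 0},
    {"x": 0.05, "y": 0, "z": 0, "turn": 0, "fingers": 0},
    {"x": 0.0667, "y": 0, "z": 0.0017, "turn": 0, "fingers": 0},
    {"x": 0.0833, "y": 0, "z": 0.0033, "turn": 0, "fingers": 0},
  ],
)

```text
time: 11.35
tool_pos: [0.5302, -0.2684, 0.1357]
eef_rot: [-0.0, 0.147, 0.989, -0.0]
wrist_force: [0.6, -0.7, -0.2]
width: -0.0002
grip_force: 0.2
```

```bash
cat > bx.py <<'E'
from h import *
v=[.4927,-.2276,-.2923];s=manip.state();d=s["tool_pos"][:2]-np.array(v[:2]);c,q=np.cos(v[2]),np.sin(v[2])
print("t",s["time"],"box xy",round(c*d[0]+q*d[1],4),round(-q*d[0]+c*d[1],4),"z",s["tool_pos"][2].round(4),"F",np.round(s["wrist_force"],1))
E
python3 bx.py;python3 - <<'E'
from h import *
p=manip.read_camera("side");a=p["img"][190:300,230:370,::-1]
cv2.imwrite("pics/s5.png",cv2.resize(a,(700,550),interpolation=cv2.INTER_CUBIC))
E
```

```text
t 11.35 box xy 0.0476 -0.0283 z 0.1357 F [ 0.6 -0.7 -0.2]
```

View pics/s5.png

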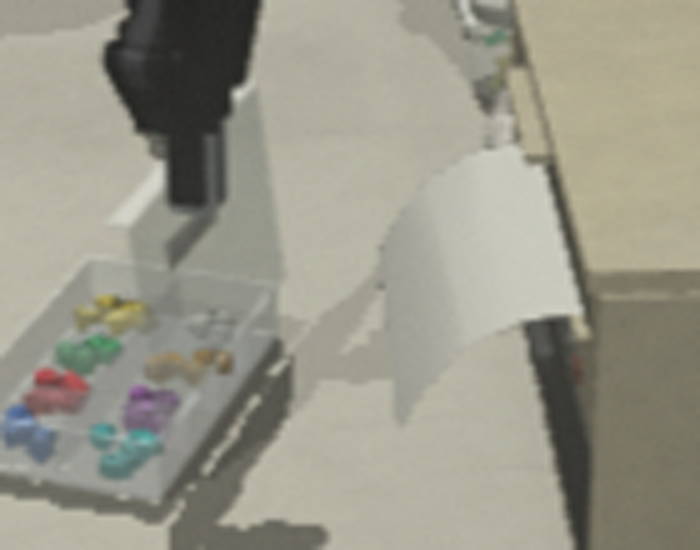

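The lid is past upright at about 1.4 rad, and the box's front corner hasn't moved (crop (160,500) in both pictures). I'll continue along the arc.

Converted, 0.0285 m / 0.3 = 0.095, 0.023 m / 0.3 = 0.0767.

Call:
move_arm(
  moves=[
    {"x": 0.02, "y": 0, "z": 0.005, "turn": 0, "fingers": 0},
    {"x": 0.04, "y": 0, "z": 0.0117, "turn": 0, "fingers": 0},
    {"x": 0.0583, "y": 0, "z": 0.0183, "turn": 0, "fingers": 0},
    {"x": 0.0767, "y": 0, "z": 0.0267, "turn": 0, "fingers": 0},
    {"x": 0.095, "y": 0, "z": 0.035, "turn": 0, "fingers": 0},
  ],
)

```text
time: 12.02
tool_pos: [0.5028, -0.2601, 0.1251]
eef_rot: [-0.0, 0.147, 0.989, -0.0]
wrist_force: [0.7, 0.2, 0.2]
width: 0.0002
grip_force: 0.2
```

Converted, 0.023 m / 0.3 = 0.0767, 0.0195 m / 0.3 = 0.065.

Call:
move_arm(
  moves=[
    {"x": 0.0167, "y": 0, "z": 0.0117, "turn": 0, "fingers": 0},
    {"x": 0.0333, "y": 0, "z": 0.0233, "turn": 0, "fingers": 0},
    {"x": 0.0483, "y": 0, "z": 0.035, "turn": 0, "fingers": 0},
    {"x": 0.0633, "y": 0, "z": 0.05, "turn": 0, "fingers": 0},
    {"x": 0.0767, "y": 0, "z": 0.065, "turn": 0, "fingers": 0},
  ],
)

```text
time: 12.65
tool_pos: [0.4809, -0.2534, 0.1055]
eef_rot: [-0.0, 0.147, 0.989, -0.0]
wrist_force: [0.5, -0.4, 0.7]
width: 0.0002
grip_force: 0.2
```

```bash
python3 bx.py;python3 - <<'E'
from h import *
p=manip.read_camera("side");a=p["img"][190:300,230:370,::-1]
cv2.imwrite("pics/s6.png",cv2.resize(a,(700,550),interpolation=cv2.INTER_CUBIC))
E
```

```text
t 12.65 box xy -0.0038 -0.0281 z 0.1055 F [ 0.5 -0.4  0.7]
```

View pics/s6.png

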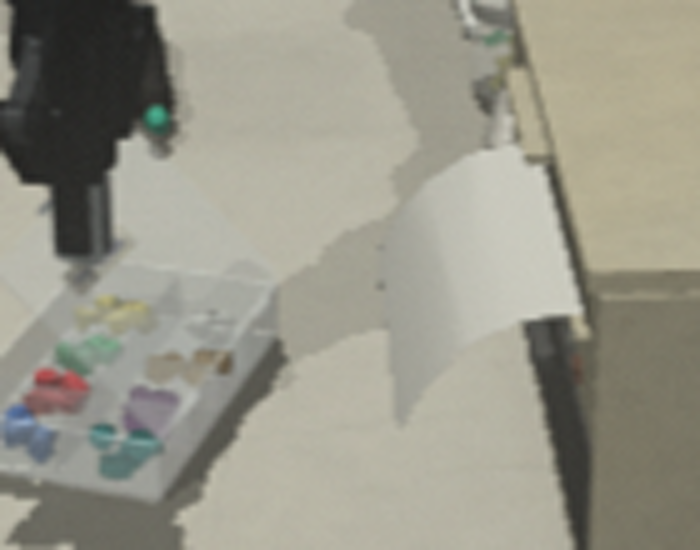

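The lid is at about 0.7 rad and following the fingertips, with the box still in place. I'll go on down.

Converted, 0.026 m / 0.3 = 0.0867, 0.005 m / 0.3 = 0.0167.

Call:
move_arm(
  moves=[
    {"x": 0.0133, "y": 0, "z": 0.0167, "turn": 0, "fingers": 0},
    {"x": 0.0233, "y": 0, "z": 0.0333, "turn": 0, "fingers": 0},
    {"x": 0.0333, "y": 0, "z": 0.05, "turn": 0, "fingers": 0},
    {"x": 0.0433, "y": 0, "z": 0.0683, "turn": 0, "fingers": 0},
    {"x": 0.05, "y": 0, "z": 0.0867, "turn": 0, "fingers": 0},
  ],
)

```text
time: 13.32
tool_pos: [0.4667, -0.249, 0.0794]
eef_rot: [-0.0, 0.147, 0.989, -0.0]
wrist_force: [-0.1, -0.5, 1.5]
width: 0.0001
grip_force: 0.2
```

Converted, 0.024 m / 0.3 = 0.08, 0.02 m / 0.3 = 0.0667.

Call:
move_arm(
  moves=[
    {"x": 0.0067, "y": 0, "z": 0.0167, "turn": 0, "fingers": 0},
    {"x": 0.0117, "y": 0, "z": 0.0333, "turn": 0, "fingers": 0},
    {"x": 0.015, "y": 0, "z": 0.05, "turn": 0, "fingers": 0},
    {"x": 0.0167, "y": 0, "z": 0.0667, "turn": 0, "fingers": 0},
    {"x": 0.0167, "y": 0, "z": 0.08, "turn": 0, "fingers": 0},
  ],
)

```text
time: 13.95
tool_pos: [0.462, -0.2477, 0.0555]
eef_rot: [-0.0, 0.147, 0.989, -0.0]
wrist_force: [0.4, 0.7, -0.1]
width: -0.0001
grip_force: 0.2
```

```bash
python3 bx.py
```

```text
t 13.95 box xy -0.0236 -0.028 z 0.0555 F [ 0.4  0.7 -0.1]
```

Converted, 0.0055 m / 0.3 = 0.0183, 0.005 m / 0.3 = 0.0167.

Call:
move_arm(
  moves=[
    {"x": 0, "y": 0, "z": 0.005, "turn": 0, "fingers": 0},
    {"x": 0, "y": 0, "z": 0.01, "turn": 0, "fingers": 0},
    {"x": 0, "y": 0, "z": 0.0133, "turn": 0, "fingers": 0},
    {"x": 0, "y": 0, "z": 0.0167, "turn": 0, "fingers": 0},
    {"x": 0, "y": 0, "z": 0.0183, "turn": 0, "fingers": 0},
  ],
)

```text
time: 14.58
tool_pos: [0.4621, -0.2477, 0.0503]
eef_rot: [0.0, 0.147, 0.989, -0.0]
wrist_force: [-0.2, 0.2, 0.7]
width: -0.0
grip_force: 0.0
```

```bash
python3 bx.py
```

```text
t 14.575 box xy -0.0235 -0.028 z 0.0503 F [-0.2  0.2  0.7]
```

Tip at 31 mm and little force yet, so I'll press a little further.

Converted, 0.002 m / 0.3 = 0.0067, 0.0015 m / 0.3 = 0.005.

Call:
move_arm(
  moves=[
    {"x": 0, "y": 0, "z": 0.0017, "turn": 0, "fingers": 0},
    {"x": 0, "y": 0, "z": 0.0033, "turn": 0, "fingers": 0},
    {"x": 0, "y": 0, "z": 0.005, "turn": 0, "fingers": 0},
    {"x": 0, "y": 0, "z": 0.0067, "turn": 0, "fingers": 0},
    {"x": 0, "y": 0, "z": 0.0067, "turn": 0, "fingers": 0},
  ],
)

```text
time: 15.2
tool_pos: [0.4622, -0.2478, 0.0491]
eef_rot: [0.0, 0.147, 0.989, 0.0]
wrist_force: [-5.4, 2.4, 20.8]
width: -0.0001
grip_force: 10.6
```

Converted, 0.001 m / 0.3 = 0.0033, 0.0005 m / 0.3 = 0.0017.

Call:
move_arm(
  moves=[
    {"x": 0, "y": 0, "z": 0.0017, "turn": 0, "fingers": 0},
    {"x": 0, "y": 0, "z": 0.0033, "turn": 0, "fingers": 0},
    {"x": 0, "y": 0, "z": 0.0033, "turn": 0, "fingers": 0},
    {"x": 0, "y": 0, "z": 0.0033, "turn": 0, "fingers": 0},
    {"x": 0, "y": 0, "z": 0.0033, "turn": 0, "fingers": 0},
  ],
)

```text
time: 15.82
tool_pos: [0.4622, -0.2479, 0.0486]
eef_rot: [0.0, 0.147, 0.989, 0.0]
wrist_force: [-10.0, 5.4, 36.1]
width: 0.0
grip_force: 17.9
```

The push meets a hard stop at a tip height of about 30 mm, so the lid is down. I'll retract and check.

Converted, -0.11 m / 0.3 = -0.3667, -0.07 m / 0.3 = -0.2333.

Call:
move_arm(
  moves=[
    {"x": 0, "y": 0, "z": -0.0067, "turn": 0, "fingers": 0},
    {"x": 0, "y": 0, "z": -0.0267, "turn": 0, "fingers": 0},
    {"x": 0, "y": 0, "z": -0.1, "turn": 0, "fingers": 0},
    {"x": 0, "y": 0, "z": -0.2333, "turn": 0, "fingers": 0},
    {"x": 0, "y": 0, "z": -0.3667, "turn": 0, "fingers": 0},
  ],
)

```text
time: 16.45
tool_pos: [0.4618, -0.2477, 0.1584]
eef_rot: [-0.0, 0.147, 0.989, -0.0]
wrist_force: [-0.3, 0.7, 0.4]
width: 0.0
grip_force: 0.0
```

Call:
move_arm(
  moves=[
    {"x": 0, "y": 0.1667, "z": -0.0667, "turn": 0, "fingers": 0},
    {"x": 0, "y": 0.3333, "z": -0.1, "turn": 0, "fingers": 0},
    {"x": 0, "y": 0.5, "z": -0.1, "turn": 0, "fingers": 0},
    {"x": 0, "y": 0.5, "z": -0.1, "turn": 0, "fingers": 0},
    {"x": 0, "y": 0.5, "z": -0.1, "turn": 0, "fingers": 0},
  ],
)

```text
time: 17.08
tool_pos: [0.5055, -0.1044, 0.1874]
eef_rot: [-0.0, 0.147, 0.989, -0.0]
wrist_force: [-0.4, -0.5, -0.2]
width: -0.0003
grip_force: 0.0
```

```bash
python3 bx.py
python3 - <<'E'
from h import *
p=manip.read_camera("side");a=p["img"][190:300,200:340,::-1];b=manip.read_camera("top")["img"][190:300,330:430,::-1]
r=lambda a:cv2.resize(a,(a.shape[1]*10//3,367),interpolation=cv2.INTER_CUBIC)
cv2.imwrite("pics/s7.png",np.hstack([r(a),r(b)]))
print([ (d["at"],d["confidence"]) for d in manip.spot_in(p,"lid_edge")[:1]])
E
```

```text
t 17.075 box xy -0.0232 0.1217 z 0.1874 F [-0.4 -0.5 -0.2]
[([0.4939, -0.2295, 0.0295], 0.58)]
```

View pics/s7.png

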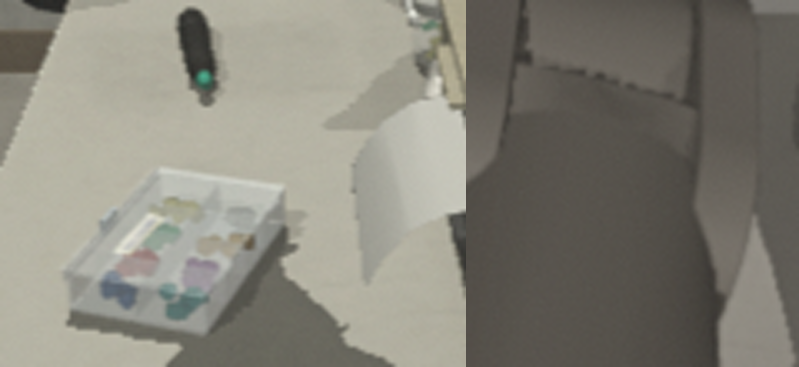

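The lid lies flat on the rim with the tab over the front at crop (108,218). The box corner is at px (262,290), the same as before, and the probe looks undisturbed. I'll hand in.

```bash
python3 -c "
from workcell import manip
print(manip.finish_job())"
```

```text
the job is handed in; nothing more can be done
None
```

I pointed at the probe nose and then at the front-left compartment, held each for over a second, and pushed the lid shut. The box did not move in the last side picture, and the job is handed in.

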